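# Rock the sorter's seesaw gate and feed the mill balls to the other tray

### The job

The ball sorter's seesaw gate leans to one side, so it feeds the tray on that side. First press the raised finger tab down with the fingertips so that the gate rocks over its pivot and leans the other way; then, with the fingertips behind the rear ball, push both waiting steel balls along the feed channel over its crest, so that they roll over the gate into the tray on the other side. Grasp and lift nothing, and leave the bottles, dish, bulb, beaker and stirring bar where they stand.

Things in the scene. Friction and masses are not known exactly. Their poses are not given: they have to be found in the camera images.
- diverter: Mill-ball sorter, a metal stand fixed to the worktop, 460 mm wide along its y. Origin: centre of its underside, on the worktop, below the gate's pivot. Its x points away from the robot (turned up to 0.25 rad either way), y left, z up; positions in the other entries are in this frame, in mm. Base plate 6 mm thick.
- crest (a point): Crest of the feed channel's floor, at x = -65, y = 0, z = 91. The channel runs along x on the robot's side, 46 mm wide overall, side walls 7 mm above its floor. From the stop (a cross plate at x = -156 to -151, top at z = 95) the floor rises from z = 87 to the crest, then falls as a ramp to z = 81 at x = -28. Polished; balls pushed past the crest run onto the gate by themselves.
- tray_left (a point): Centre of the left tray's floor, at x = 0, y = 188, z = 12. Grey, open, inside 73 mm (y) by 82 mm (x), walls 46 mm above the worktop; a fixed chute at y = 102 to 152 leads down into it from the gate.
- tray_right (a point): The same for the right tray, at y = -188.
- gate (a joint): Angle of the seesaw gate, a steel trough 200 mm long turning about the sorter's x axis at y = 0, z = 60. 0 is level; range -0.28 to 0.28. Positive: left end up, balls run to the right tray (-y); negative: the reverse. A weight over its middle (top 68 mm above the pivot) makes it fall to a stop from either side of level. It starts on one stop, which varies. Under 2 N on the raised tab rocks it.
- tab_left (a point): Centre of the top of the gate's left finger tab, a flat steel plate 52 mm (x) by 36 mm (y), 4 mm thick, on the robot's side of the trough, moving with the gate: x = -50, y = about 82, z = about 75 level, 97 raised, 52 lowered. Pushed down some 5 mm past level, the gate falls the rest by itself. The trough wall at x = -24 to -21 stands 15 mm above the tab.
- tab_right (a point): The same for the right finger tab, at y = about -82.
- ball_front: Steel mill ball, 30 mm across, about 110 g, the one nearer the gate, waiting in the feed channel at x = -106, centre z = 104. Origin: its centre.
- ball_rear: Steel mill ball, 30 mm across, about 110 g, behind and touching or nearly touching the front ball, lying against the stop at x = -138, centre z = 103. Origin: its centre. The space on the robot's side of it is open above the stop.
- dropper_c: Bystander near the sorter: a dropper bottle with a red cap, 33 mm across and 88 mm high. Origin: centre of its underside. Not to be disturbed.
- dropper_a: Bystander near the sorter: a brown dropper bottle with a black cap, 29 mm across and 82 mm high. Origin: centre of its underside. Not to be disturbed.
- petri_0: Bystander near the sorter: a clear lidded petri dish, 60 mm across and 16 mm high. Origin: centre of its underside. Not to be disturbed.
- rubber_bulb: Bystander near the sorter: a red rubber pipetting bulb, 53 mm across and 83 mm high, behind the sorter. Origin: centre of its underside. Not to be disturbed.
- beaker_50: Bystander near the sorter: a small glass beaker, 45 mm across and 57 mm high, behind the sorter. Origin: centre of its underside. Not to be disturbed.
- stir_bar: Bystander near the sorter: a white stirring bar, 9 mm thick and 40 mm long, lying down. Origin: its underside. Not to be disturbed.
Mind the look-alikes: they are no part of the job. What is shaped like the ball_rear but red is not meant.

How it is judged:
By the outcome, as a careful person would: the job done as asked, in the order asked, and still so for the second after the job is handed in, with the robot touching nothing.
It also fails if it takes over 38 s, if anything falls off the work surface, if the arm or the gripper's body presses on something with over 40 N, if the wrist force passes 120 N, or if a joint passes its speed limit or range.

### The arm

A 6-joint arm with a two-finger parallel gripper is mounted at the origin on a cart in front of the work surface, level with it; the furniture and walls round the work are solid. World frame = base frame: x ahead of the robot, y to its left, z up, the work surface at z = 0. Lengths are in m, angles in rad, forces in N, time in s.
With the tool pointing down it reaches from about 0.375 to 0.9 m from the base axis. Payload 3.1 kg.
Tool frame: the origin (TCP) lies on the centre line of the jaws, within the pads' length; the fingertips stand 22 mm ahead of it and the grasp point (between the pads) lies 3 mm ahead of it; z points along the fingers, x is the direction in which the jaws open and shut, and the axes are right-handed (so a half turn about z gives the same grasp; the last joint's range is limited). The gripper opens to 87 mm and grips with 3 to 60 N. Pads are 19 mm wide; open, the fingers measure 117 mm over their backs; the gripper's body (75 mm by 190 mm) begins 51 mm behind the grasp point.
Start: joints at [-1.524, 0.527, 1.433, -0, 1.181, -0.178], TCP at [0.14, -0.609, 0.245] pointing down, gripper open.
Joint ranges: [-3.08, 3.08], [-0.75, 2.2], [0.22, 2.44], [-1.43, 4.57], [0, 2.65], [-2.85, 2.85]. Speed limits (rad/s): [2.79, 2.79, 3.14, 3.14, 3.14, 3.14].

### API

Orientations are given as a unit quaternion [x, y, z, w].
In Python, from rig import robot, camera, order gives the robot as it stands.
- The arm moves only by the shell command python3 -m pendant 'ROWS' [OPENING] [FORCE]. ROWS is JSON, a list of rows, each a list of 2 entries, a list of its own where there are three numbers: the shift along the tool's x, y, z in mm, then the turn about the tool's z in degrees. A call has 1 to 8 rows; each row shifts and turns the commanded pose from where the row before left it, along the tool's axes as they then stand; what a row does not reach is not made up. A row lasts 1/8 s, in which the tool goes at most 62.5 mm and 10.7 degrees, less where a joint would pass 70% of its speed; a pose out of reach is approached as far as the arm can. A call with a gripper value outside its range is refused whole. OPENING is the finger opening in mm, from 0 to 87, set as the call begins (- or left out, the last holds). The fingers move at their own pace and stop on an object; FORCE is the grip in N (left out, the last holds). Time passes only in rows, so rows that do not move let the fingers close. It gives the time, the measured TCP pose, the force and the opening at its end, in the units of the state.
- robot.get_obs(): the state, without advancing time (a new reading comes with each control period).
- camera(name): name is "side" or "top"; returns a dict with "pixels" (400x640x3 uint8, blue, green, red), "mtx" (3x3 intrinsics, pixels), "R" (3x3) and "t" (3): a world point X has camera coordinates R X + t. Camera axes: x right, y down, z forward; pixel columns grow to the right and rows downward; lengths in m; the calibration is good to about 2 mm. A picture is of the moment at which its call begins. There is no depth.
- order.hand_in(): hands the job in, once; it reports no verdict.
The state is a dict: "time": time; "q": joint angles; "joint_velocities": joint speeds; "joint_torque": joint torques, N m; "position": TCP position; "tool_rot": TCP orientation; "ft_force": force on the tool from outside, world axes, zero at the start; "moment": the same for the moment, N m; "grip_width": finger opening in m.
Only numpy, scipy, OpenCV 4.12 (cv2) and the standard library are available. Lean on these libraries where they do the work, as an engineer would, in place of code of your own. Each camera call takes 0.05 s, during which the arm holds its last target. There are 200 camera calls.

## Working session

There is one attempt and no reset: what is moved stays moved. The work goes in short steps, Python scripts to look and compute and a shell command to move; the robot and the scene stay as the last step left them, time stands still between calls to the robot, and variables do not carry over. Pictures are saved under pics/ and viewed, about 8 in all and at most 12, crops included, and the job is handed in when it is done.

```bash
mkdir -p pics
python3 - <<'E'
from rig import robot,camera
import cv2
for n in("top","side"):
    c=camera(n);cv2.imwrite(f"pics/{n}0.png",c["pixels"]);print(n,c["mtx"].tolist(),c["R"].tolist(),c["t"].tolist())
o=robot.get_obs();print(o["time"],o["position"],o["tool_rot"],o["ft_force"],o["grip_width"])
E
```

```text
top [[419.6503754996984, 0.0, 315.2462074162935], [0.0, 419.6503754996984, 199.54789143415877], [0.0, 0.0, 1.0]] [[0.021239506401560207, -0.999683095898965, 0.01351262896991925], [-0.9866159451953934, -0.02314365014267422, -0.161410495768627], [0.16167207567795547, -0.009903495945074779, -0.986794842261575]] [-0.01356876517280023, 0.5734015638173282, 0.9119222173620041]
side [[431.4180754382997, 0.0, 322.4345998613457], [0.0, 431.4180754382997, 201.94963587603098], [0.0, 0.0, 1.0]] [[0.9993380732295571, 0.032865530951119944, -0.015597187859897721], [0.010360663015669654, -0.6681136875809711, -0.7439870678505321], [-0.034872224702644, 0.7433330056860502, -0.6680119539364776]] [-0.5376181413468448, 0.05693264974556623, 0.9450286351571442]
0.1 [ 0.13992217 -0.60849056  0.24364486] [ 7.82280154e-01 -6.22925962e-01 -6.64853323e-04 -7.50490013e-04] [-0.37109273  0.45320929  0.61487546] 0.08705601800947403
```

View pics/top0.png

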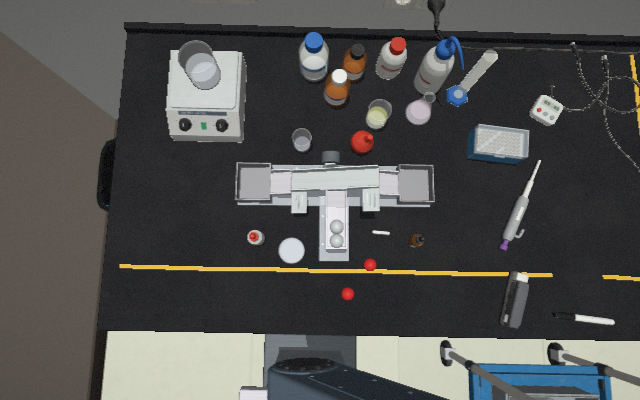

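View pics/side0.png

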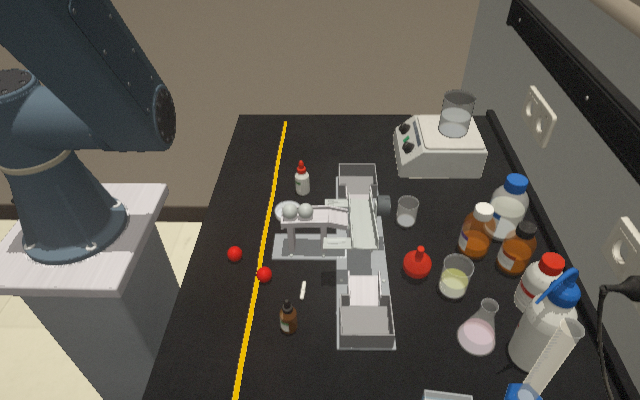

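Top view: grey balls are at about (337,226) front and (337,240) rear. The red look-alikes at (370,264) and (347,294) are not wanted. Trays are at (254,182) left and (416,185) right, tabs at (298,203) and (371,200). Next, close crops to check this and to see which way the gate leans.

Run:
```python
import cv2,numpy as np
a=cv2.imread("pics/top0.png")[145:275,225:445];b=cv2.imread("pics/side0.png")[150:360,240:420]
cv2.imwrite("pics/c1.png",cv2.resize(a,None,fx=3.6,fy=3.6,interpolation=cv2.INTER_CUBIC))
cv2.imwrite("pics/c2.png",cv2.resize(b,None,fx=2.8,fy=2.8,interpolation=cv2.INTER_CUBIC))
```

```text
(no output)
```

View pics/c1.png

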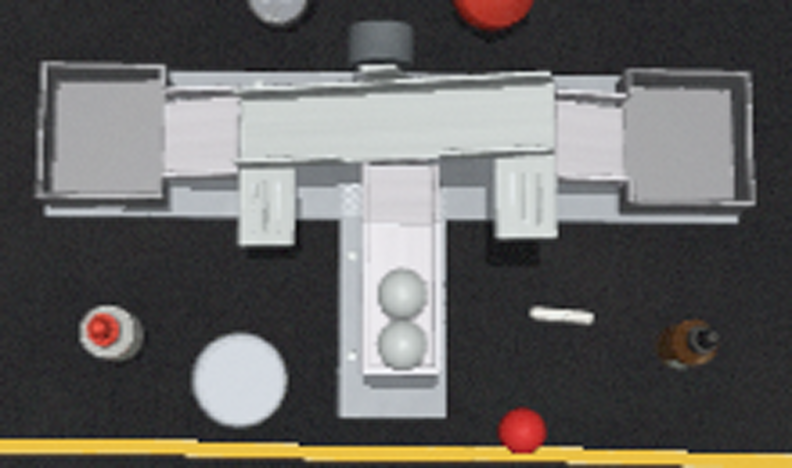

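View pics/c2.png

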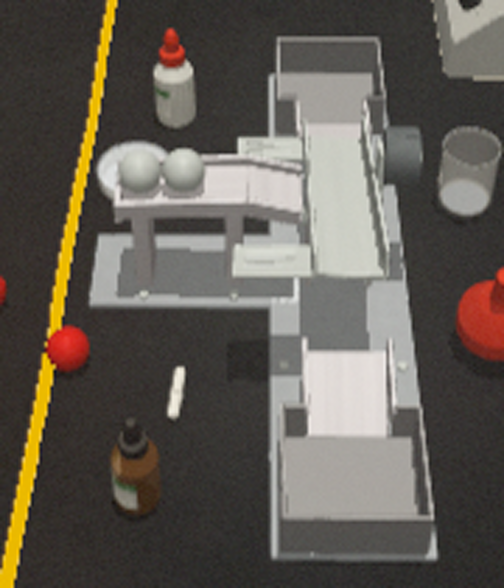

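```bash
cat > h.py <<'E'
import numpy as np
from scipy.optimize import least_squares
def proj(c,X):
    p=(np.asarray(X)@np.array(c["R"]).T+c["t"])@np.array(c["mtx"]).T
    return p[:,:2]/p[:,2:]
def w(s,P):
    P=np.asarray(P)/1000; a,b=np.cos(s[2]),np.sin(s[2])
    return np.stack([s[0]+a*P[:,0]-b*P[:,1],s[1]+b*P[:,0]+a*P[:,1],P[:,2]],1)
E
python3 - <<'E'
from h import *
from rig import robot,camera
T=camera("top");S=camera("side")
Pt=[[-106,0,104],[-138,0,103],[-50,-82,97],[-50,82,52]];ut=np.array([[403,294],[402,344],[525,198],[267,206]])/3.6+[225,145]-.36
Ps=[[-106,0,104],[-138,0,103],[-50,-82,97]];us=np.array([[183,171],[140,171],[271,260]])/2.8+[240,150]-.32
f=lambda s:np.r_[(proj(T,w(s,Pt))-ut).ravel(),(proj(S,w(s,Ps))-us).ravel()]
r=least_squares(f,[.5,0,0],loss="soft_l1");s=r.x;print(s,f(s).reshape(-1,2).round(1).tolist())
for n,P in dict(ballf=[-106,0,104],ballr=[-138,0,103],tabR=[-50,-82,97],crest=[-65,0,91],behind=[-185,0,103]).items():print(n,w(s,[P])[0].round(4))
from scipy.spatial.transform import Rotation as R
o=robot.get_obs();print(o["position"],R.from_quat(o["tool_rot"]).as_matrix().round(4))
E
```

```text
[ 0.615607   -0.04206418  0.03351049] [[-0.5, -1.0], [0.0, 0.3], [2.7, -0.1], [-0.8, 1.6], [0.9, -0.8], [-0.4, -0.2], [-0.1, 1.4]]
ballf [ 0.5097 -0.0456  0.104 ]
ballr [ 0.4777 -0.0467  0.103 ]
tabR [ 0.5684 -0.1257  0.097 ]
crest [ 0.5506 -0.0442  0.091 ]
behind [ 0.4307 -0.0483  0.103 ]
[ 0.13993843 -0.60870339  0.24394135] [[ 2.239e-01 -9.746e-01 -1.000e-04]
 [-9.746e-01 -2.239e-01  1.300e-03]
 [-1.300e-03 -2.000e-04 -1.000e+00]]
```

The right tab is raised: it looks larger, casts a shadow, and the near end of the gate stands above its chute. So the gate feeds left now; I press the right tab and the balls should go right. By geometry a raised tab sits at |y|≈75 and a lowered one at ≈83, so I refit with those and the base edge.

```bash
cat > g.py <<'E'
from h import *
import sys
from rig import robot,camera
from scipy.spatial.transform import Rotation as R
def where(s):
    o=robot.get_obs();M=R.from_quat(o["tool_rot"]).as_matrix();d=o["position"]-np.r_[s[:2],0]
    a,b=np.cos(s[2]),np.sin(s[2])
    print("t",o["time"],"tip in div mm",(np.array([a*d[0]+b*d[1],-b*d[0]+a*d[1],d[2]-.022])*1e3).round(1),"toolx deg rel -y",np.degrees(np.arctan2(M[1,0],M[0,0])-s[2]+np.pi/2).round(2),"F",np.round(o["ft_force"],1),"w",o["grip_width"])
E
python3 - <<'E'
from g import *
T=camera("top");S=camera("side")
Pt=[[-106,0,104],[-138,0,103],[-50,-75,97],[-50,83,52]];ut=np.array([[403,294],[402,344],[525,198],[267,206],[45,211],[738,219]])/3.6+[225,145]-.36
Ps=[[-106,0,104],[-138,0,103],[-50,-75,97]];us=np.array([[183,171],[140,171],[271,260]])/2.8+[240,150]-.32
f=lambda s:np.r_[(proj(T,w(s,Pt+[[s[3],230,6],[s[3],-230,6]]))-ut).ravel(),(proj(S,w(s,Ps))-us).ravel()]
r=least_squares(f,[.5,0,0,-50],x_scale=[.1,.1,.1,10],loss="soft_l1");s=r.x;print(s,f(s).reshape(-1,2).round(1).tolist());np.save("s.npy",s)
where(s)
E
```

```text
[ 6.16235374e-01 -4.52999565e-02  1.28910729e-02 -4.65544666e+01] [[-0.0, -1.2], [0.2, 0.0], [0.5, 0.3], [-0.3, 0.6], [-0.1, 0.1], [0.6, -0.1], [1.2, -0.4], [-0.1, -0.1], [-0.7, -0.6]]
t 0.3 tip in div mm [-483.5 -557.4  222.2] toolx deg rel -y 12.2 F [ 0.4 -0.2  0.7] w 0.08707938345227806
```

```bash
python3 -m pendant '[[[0,0,0],6.1],[[0,0,0],6.1],[[-39,-36,0],0],[[-39,-36,0],0],[[-39,-36,0],0],[[-39,-36,0],0],[[-39,-36,0],0],[[-39,-36,0],0]]' 0 20 && python3 -m pendant '[[[-39,-36,0],0],[[-39,-36,0],0],[[-39,-36,0],0],[[-39,-36,0],0],[[-39,-36,0],0],[[-39,-34,0],0],[[0,0,30],0],[[0,0,0],0]]'
python3 -c "
from g import *
where(np.load('s.npy'))
import cv2
for n in('top','side'):cv2.imwrite(f'pics/{n}1.png',camera(n)['pixels'])
a=cv2.imread('pics/side1.png')[130:330,230:430];b=cv2.imread('pics/top1.png')[110:310,225:425]
cv2.imwrite('pics/c3.png',cv2.resize(np.hstack([a,b]),None,fx=2,fy=2,interpolation=2))"
```

```text
time: 1.3
position: [0.354, -0.3711, 0.2447]
tool_rot: [0.712, -0.703, 0.0, 0.0]
ft_force: [0.9, -0.4, 0.1]
grip_width: 0.015
time: 2.3
position: [0.5624, -0.1342, 0.2125]
tool_rot: [0.712, -0.702, -0.003, 0.001]
ft_force: [0.8, -0.4, -0.5]
grip_width: 0.0003
t 2.3 tip in div mm [-54.9 -88.2 190.5] toolx deg rel -y 0.08 F [ 0.8 -0.4 -0.5] w 0.00031718969250268687
```

View pics/c3.png

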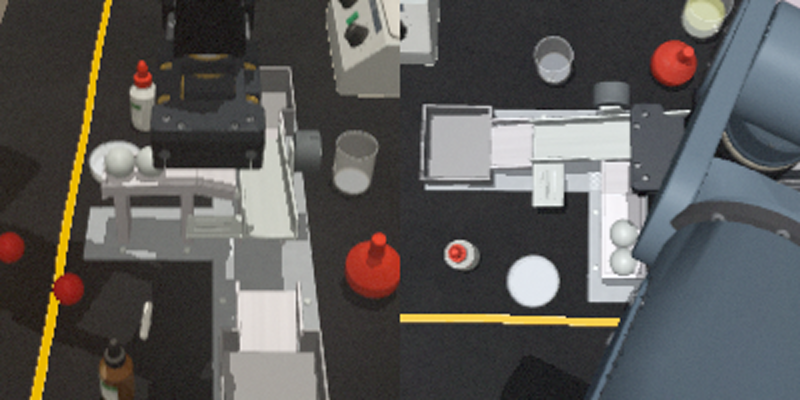

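The body hides the fingertips from both cameras, but its pose above the right tab agrees with the measurement. I press down and watch the force.

```bash
python3 -m pendant '[[[-4,0,30],0],[[0,0,30],0],[[0,0,22],0],[[0,0,10],0],[[0,0,8],0],[[0,0,0],0]]'; python3 -m pendant '[[[0,0,8],0],[[0,0,6],0],[[0,0,6],0],[[0,0,4],0],[[0,0,0],0],[[0,0,0],0]]'
python3 -c "
from g import *
where(np.load('s.npy'))"
```

```text
time: 3.15
position: [0.564, -0.1319, 0.1149]
tool_rot: [0.711, -0.703, 0.0, -0.0]
ft_force: [-0.2, 0.2, 0.6]
grip_width: 0.0004
time: 3.9
position: [0.564, -0.1316, 0.0906]
tool_rot: [0.712, -0.703, 0.0, -0.0]
ft_force: [0.8, 0.5, -0.7]
grip_width: 0.0003
t 3.9 tip in div mm [-53.4 -85.7  68.6] toolx deg rel -y 0.0 F [ 0.8  0.5 -0.7] w 0.00030193524970576033
```

```bash
python3 -m pendant '[[[0,0,-30],0],[[0,0,-50],0],[[0,35,0],0],[[-20,35,0],0],[[-33,35,0],0],[[-33,32,0],0],[[0,0,0],0],[[0,0,0],0]]'
python3 -c "
from g import *
where(np.load('s.npy'))
import cv2
for n in('top','side'):cv2.imwrite(f'pics/{n}2.png',camera(n)['pixels'])
a=cv2.imread('pics/side2.png')[130:330,230:430];b=cv2.imread('pics/top2.png')[110:310,225:425]
cv2.imwrite('pics/c4.png',cv2.resize(np.hstack([a,b]),None,fx=2,fy=2,interpolation=2))"
```

```text
time: 4.9
position: [0.4271, -0.0479, 0.1711]
tool_rot: [0.712, -0.702, 0.001, -0.001]
ft_force: [1.4, -0.1, 0.8]
grip_width: 0.0008
t 4.9 tip in div mm [-189.2   -0.2  149.1] toolx deg rel -y 0.02 F [ 1.4 -0.1  0.8] w 0.0008035061775979725
```

View pics/c4.png

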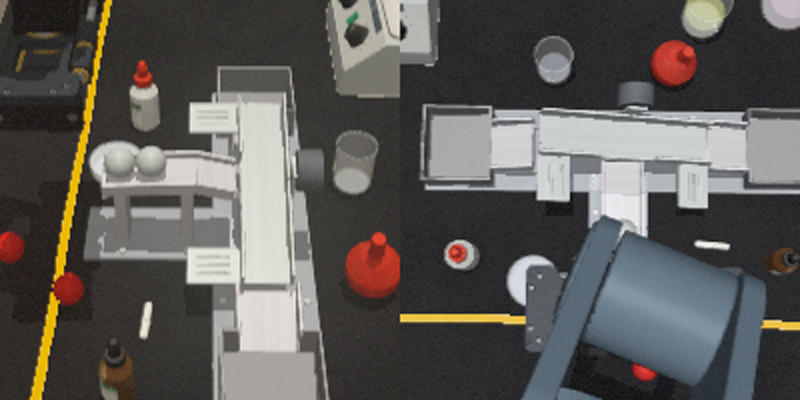

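The gate now leans the other way: in the side view the near (right) tab is down, and in the top view the left tab is the larger one. Both balls are still in place at side-crop (119,160) and (150,160). I go down behind the rear ball and push slowly.

```bash
python3 -m pendant '[[[0,0,30],0],[[0,0,17],0],[[0,-10,0],0],[[0,-10,0],0],[[0,-8,0],0],[[0,-8,0],0],[[0,-8,0],0],[[0,-8,0],0]]'; python3 -m pendant '[[[0,-8,0],0],[[0,-8,0],0],[[0,-8,0],0],[[0,-8,0],0],[[0,-8,0],0],[[0,-8,0],0],[[0,-6,0],0],[[0,0,0],0]]'
python3 -c "
from g import *
where(np.load('s.npy'))
import cv2
for n in('top','side'):cv2.imwrite(f'pics/{n}3.png',camera(n)['pixels'])
a=cv2.imread('pics/side3.png')[150:350,230:430];b=cv2.imread('pics/top3.png')[110:310,245:445]
cv2.imwrite('pics/c5.png',cv2.resize(np.hstack([a,b]),None,fx=2,fy=2,interpolation=2))"
```

```text
time: 6.0
position: [0.4782, -0.0466, 0.1237]
tool_rot: [0.712, -0.702, 0.0, -0.0]
ft_force: [-0.3, -0.3, 0.1]
grip_width: 0.0002
time: 7.0
position: [0.5324, -0.0461, 0.1236]
tool_rot: [0.712, -0.702, 0.0, -0.0]
ft_force: [0.5, -0.1, 0.6]
grip_width: 0.0004
t 7.0 tip in div mm [-83.9   0.3 101.6] toolx deg rel -y 0.01 F [ 0.5 -0.1  0.6] w 0.00036348405679566736
```

View pics/c5.png

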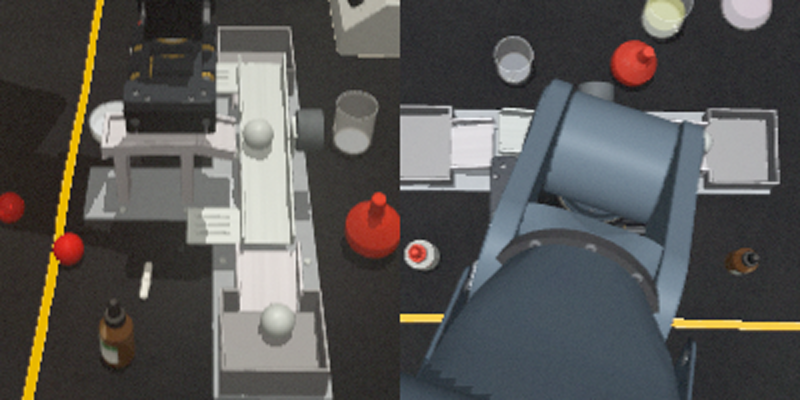

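One ball is entering the right tray and the other is on the gate at side-crop (257,135), rolling right. I back off upward and clear.

```bash
python3 -m pendant '[[[0,0,-20],0],[[0,0,-40],0],[[0,30,-20],0],[[0,45,0],0],[[0,40,0],0],[[0,0,0],0],[[0,0,0],0],[[0,0,0],0]]'; python3 -m pendant '[[[0,0,0],0],[[0,0,0],0],[[0,0,0],0],[[0,0,0],0],[[0,0,0],0],[[0,0,0],0],[[0,0,0],0],[[0,0,0],0]]'
python3 -c "
from g import *
where(np.load('s.npy'))
import cv2
for n in('top','side'):cv2.imwrite(f'pics/{n}4.png',camera(n)['pixels'])
a=cv2.imread('pics/side4.png')[130:370,220:440];b=cv2.imread('pics/top4.png')[90:330,230:450]
cv2.imwrite('pics/c6.png',cv2.resize(np.hstack([a,b]),None,fx=1.8,fy=1.8,interpolation=2))"
```

```text
time: 8.1
position: [0.4182, -0.0479, 0.2037]
tool_rot: [0.712, -0.702, 0.001, -0.0]
ft_force: [0.2, 0.0, -0.0]
grip_width: 0.0007
time: 9.1
position: [0.4167, -0.0475, 0.2036]
tool_rot: [0.712, -0.703, 0.0, -0.0]
ft_force: [-1.2, -0.0, -0.1]
grip_width: 0.0003
t 9.1 tip in div mm [-199.5    0.4  181.6] toolx deg rel -y -0.0 F [-1.2 -0.  -0.1] w 0.0002660694439404537
```

View pics/c6.png

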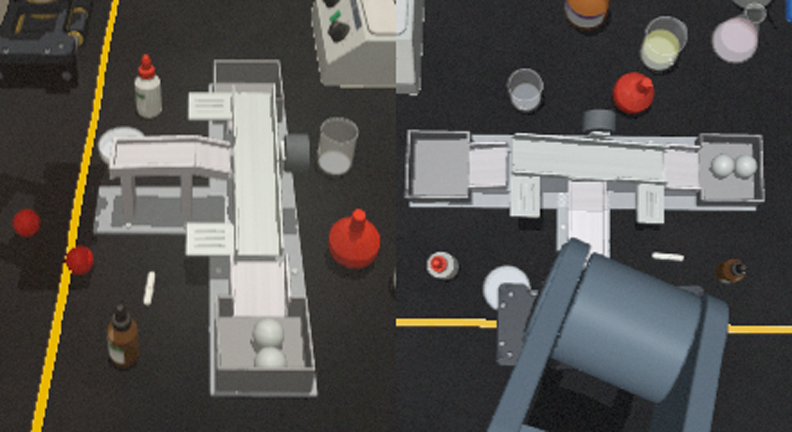

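Both balls lie in the right tray, at top-crop (722,166) and (746,166). The gate has stayed over, the bystanders stand where they were, and the arm is clear.

```bash
python3 -c "
from rig import order
print(order.hand_in())"
```

```text
the job is handed in; nothing more can be done
None
```

The job is done and handed in: the gate is rocked over and both steel balls are in the right tray.

- **What I did:** The gate leaned left, with its right tab raised. I pressed that tab down with closed fingertips to about z = 69 mm until the gate rocked over. Then I pushed both balls over the crest from behind the rear ball, with the fingertips at z ≈ 102 mm, and pulled the arm back clear.
- **Last checks (about 9.1 s of 38 s):** Both cameras show the two balls in the right tray and the gate still leaning right. The bottles, dish, bulb, beaker and stirring bar look undisturbed. Wrist force readings, taken at the end of each move, were within about 1.5 N.
- **Not seen directly:** The gripper hid the fingertips during the press, so I confirmed it only by the gate's lean afterwards. None of the checks failed or disagreed. The first position fit was about 3 px off at the right tab, and correcting the raised tab's y to about -75 mm cleared that.

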